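# Load the last tube and hold the carrier up for the courier

## Task

The last tall sample tube still stands among the short ones in the desk rack: stand it fully home in the one empty hole of the tube carrier (the white holder with the handle, on the steel tray) and let it go. Then pick the carrier up by its handle with all its tubes, until it is about 12 cm above the desk, and keep it there over its tray, still and level, for the courier to take; the job finishes while you are holding it, so do not put it down. Leave the short tubes, the glove box, the pump bottle and the sharps box as they are.

Things in the scene. Friction and masses are not known exactly. Their poses are not given: they have to be found in the camera images.
- tall_mid (a point): tall capped tube to be moved: 105 mm high in all, 16 mm clear round body with paper label and rounded foot, red cap 18 mm in diameter on the top 20 mm; 20 g. The point is its centre, 52.5 mm above its foot; z is its axis, towards the cap. It starts upright in one of three holes of the desk rack (the short tubes stand in the other two), its foot 5 mm above the desk
- short0_mid (a point): a short capped tube, 80 mm high, otherwise like the tall one (16 mm body, 18 mm cap); the point is its centre, 40 mm above its foot. Stays in the desk rack
- short1_mid (a point): the other short tube, the same, 80 mm high; the point is its centre, 40 mm above its foot. Stays in the desk rack
- desk_rack: fixed white rack without a handle, 150 mm (its x) by 64 mm (its y), 60 mm high; origin at the centre of its underside, z up. Square holes of 19 mm in sheets at 60 mm and 32 mm height, inner floor at 5 mm. Five holes per row; the three tubes stand in its +y row (y = 14 mm), at x = -56, 0 and 56 mm, in any order
- tray: fixed steel spill tray, 250 mm (its x) by 150 mm (its y), rim 22 mm high, walls and floor 4 mm thick; origin at the centre of its underside. It may stand to the left or to the right, the desk rack on the other side
- carrier: loose white tube carrier on the tray's floor, 176 mm long (x), 92 mm wide (y), 280 g plus tubes; origin at the centre of its underside, z up. Square 19 mm holes in sheets with upper faces 70 and 36 mm up, inner floor 5 mm up; hole centres at x = -70, -40, 40, 70 mm, y = -27, 27 mm. Two posts at mid-length carry a handle bar. Seven holes hold tall tubes, cap tops 110 mm up; one end hole is empty
- carrier_handle (a point): centre of the carrier's handle bar, 160 mm above the carrier's underside; axes as the carrier's. The bar runs along the carrier's y, 18 mm wide (along x) and 18 mm high with rounded edges, about 90 mm long between its posts (at y = -50 and 50 mm); nothing is under it down to the sheet at 70 mm
- empty_hole (a point): centre of the mouth of the carrier's empty hole (19 mm square), 70 mm above the carrier's underside, at its x = -70, y = 27 mm; axes as the carrier's. A tall tube fully home stands on the inner floor 65 mm below this point: its centre 12.5 mm below this point, its cap top 40 mm above it. The nearest tubes are 30 mm away along x and 54 mm along y, centre to centre
- packed0_mid (a point): a tall tube already in the carrier at its x = -70 mm, y = -27 mm; 105 mm high, the same as the one to be added; the point is its centre
- packed1_mid (a point): a tall tube already in the carrier at its x = -40 mm, y = -27 mm; 105 mm high, the same as the one to be added; the point is its centre
- packed2_mid (a point): a tall tube already in the carrier at its x = -40 mm, y = 27 mm; 105 mm high, the same as the one to be added; the point is its centre
- packed3_mid (a point): a tall tube already in the carrier at its x = 40 mm, y = -27 mm; 105 mm high, the same as the one to be added; the point is its centre
- packed4_mid (a point): a tall tube already in the carrier at its x = 40 mm, y = 27 mm; 105 mm high, the same as the one to be added; the point is its centre
- packed5_mid (a point): a tall tube already in the carrier at its x = 70 mm, y = -27 mm; 105 mm high, the same as the one to be added; the point is its centre
- packed6_mid (a point): a tall tube already in the carrier at its x = 70 mm, y = 27 mm; 105 mm high, the same as the one to be added; the point is its centre
- glove_box_mid (a point): blue glove box, 120 by 230 by 75 mm high, beyond the work; the point is its centre. Stays where it is
- pump_bottle_mid (a point): white pump bottle, 64 mm in diameter, 190 mm high, beyond the work; the point is on its axis 75 mm up. Stays where it is
- sharps_box_mid (a point): yellow sharps box, 106 by 106 by 137 mm high, beyond the work; the point is on its axis 68 mm up. Stays where it is
There are look-alikes about, which are no part of the job. What is meant by the carrier is not red, and is the smaller of those in its own colour.

How it is judged (in metres and radians):
On the way:
1. the tall tube stands fully home in the empty hole, let go, while the carrier still stands on its tray (x of tall_mid in the frame of empty_hole between -0.006 and 0.006 m and y of tall_mid in the frame of empty_hole between -0.006 and 0.006 m and z of tall_mid in the frame of empty_hole between -0.018 and -0.008 m and contact force between tall and the fingers below 0.05 N and height (world z) of carrier below 0.012 m), for 0.2 s.
At the end, for the whole second after the job is handed in: The fingers hold the carrier (2 N) within 60 mm of its handle's centre, 80 to 180 mm above the desk, within 150 mm of the tray's centre, tilted under 0.09 rad, still (20 mm/s, 0.1 rad/s), clear of tray and rack; the tall tube home in the empty hole (6 mm), the other seven in theirs (x of tall_mid in the frame of empty_hole between -0.006 and 0.006 m and y of tall_mid in the frame of empty_hole between -0.006 and 0.006 m and z of tall_mid in the frame of empty_hole between -0.018 and -0.008 m and z of packed0_mid in the frame of carrier between 0.05 and 0.07 m and z of packed1_mid in the frame of carrier between 0.05 and 0.07 m and z of packed2_mid in the frame of carrier between 0.05 and 0.07 m and z of packed3_mid in the frame of carrier between 0.05 and 0.07 m and z of packed4_mid in the frame of carrier between 0.05 and 0.07 m and z of packed5_mid in the frame of carrier between 0.05 and 0.07 m and z of packed6_mid in the frame of carrier between 0.05 and 0.07 m and height (world z) of carrier between 0.08 and 0.18 m and angle between carrier's own z axis and vertical below 0.09 rad and linear speed of carrier below 0.02 m/s and angular speed of carrier below 0.1 rad/s and contact force between carrier and the fingers above 2 N and contact force between carrier and tray below 0.05 N and contact force between carrier and desk_rack below 0.05 N and horizontal distance between carrier and tray below 0.15 m and distance between the grasp point and carrier_handle below 0.06 m); the arm keeps its last pose, push and grip.
It fails at once if the carrier is tipped by more than 0.3 rad (angle between carrier's own z axis and vertical above 0.3 rad).
It fails at once if a short tube is taken out of or jolted in the desk rack (moved by more than 12 mm) (distance of any of short0_mid, short1_mid from where it was at the start of the episode above 0.012 m).
It fails at once if the glove box, pump bottle or sharps box is moved by more than 20 mm (distance of any of glove_box_mid, pump_bottle_mid, sharps_box_mid from where it was at the start of the episode above 0.02 m).
It also fails if it takes over 64 s, if anything falls off the work surface, if the arm or the gripper's body presses on something with over 40 N, if the wrist force passes 120 N, or if a joint passes its speed limit or range.

## Robot

A 6-joint arm with a two-finger parallel gripper is mounted at the origin on the work surface. World frame = base frame: x ahead of the robot, y to its left, z up, the work surface at z = 0. Lengths are in mm, angles in rad, forces in N, time in s.
With the tool pointing down it reaches from about 275 to 750 mm from the base axis. Payload 10.2 kg.
Tool frame: the origin (TCP) lies on the centre line of the jaws, within the pads' length; the fingertips stand arm.tips_ahead ahead of it and the grasp point (between the pads) lies 2 mm behind it (arm.tips_ahead is the distance from the TCP to the fingertips, in mm); z points along the fingers, y is the line along which they close (so a half turn about z gives the same grasp; the last joint's range is limited). The gripper opens to 85 mm and grips with 20 to 120 N. Pads are 22 mm wide; open, the fingers measure 114 mm over their backs; the gripper's body (76 mm by 85 mm) begins 54 mm behind the grasp point. The pads swing forward as they close: fully open they stand 13 mm farther back than shut.
Start: joints at [1.063, 0.313, 1.498, -0, 1.331, -0.223], TCP at [147.52, 503.854, 248.294] pointing down, gripper open.
Joint ranges: [-2.94, 2.94], [-0.97, 2.17], [0.19, 2.56], [-1.23, 4.37], [0.02, 3.11], [-2.88, 2.88]. Speed limits (rad/s): [2.39, 2.39, 3.01, 3.14, 3.14, 3.14].

## Interface

Orientations are given as a unit quaternion [w, x, y, z].
In Python, from workcell import monitor, imaging, arm gives the robot as it stands. The module is installed in compiled form; this text tells all that it offers.
- The arm moves only by the tool arm_command, never from a script. Its argument "commands" is a list of rows, each a list of 5 numbers: the opening, from 0 (shut) to 1 (fully open), then the shift along the world's x, y, z as a fraction of full scale, then the turn about the world's z as a fraction of full scale. A call has 1 to 10 rows; each row shifts and turns the commanded pose from where the row before left it; what a row does not reach is not made up. Full scale, the value 1, is 0.03 m for a shift and 4 degrees for a turn. A row lasts 1/12 s, in which the tool goes at most 41.7 mm and 7.16 degrees, less where a joint would pass 70% of its speed; a pose out of reach is approached as far as the arm can. A call with a number of a shift or a turn outside -1 to 1 is refused whole. A call with a gripper value outside its range is refused whole. The fingers move at their own pace and stop on an object; "grip_force" is the grip in N (left out, the last holds). Time passes only in rows, so rows that do not move let the fingers close. It gives the time, the measured TCP pose, the force, the opening and the grip force at its end, in the units of the state.
- monitor.state(): the state, without advancing time (a new reading comes with each control period).
- imaging.get_image(name): name is "scene" or "side" or "wrist"; returns a dict with "color" (420x560x3 uint8, red, green, blue), "intrinsics" (3x3 intrinsics, pixels), "R" (3x3) and "t" (3): a world point X has camera coordinates R X + t. Camera axes: x right, y down, z forward; pixel columns grow to the right and rows downward; lengths in mm; the calibration is good to about 2 mm. The wrist camera is an equidistant fisheye: a pixel r from the principal point sees the ray r / f radians off the axis. A picture is of the moment at which its call begins. There is no depth.
- arm.sign_off(): hands the job in; it is judged then, once.
The state is a dict: "time_s": time; "joint_positions": joint angles; "qvel": joint speeds; "tau": joint torques, N m; "ee_pos": TCP position; "tool_rot": TCP orientation; "force": force on the tool from outside, world axes, zero at the start; "wrist_torque": the same for the moment, N m; "gripper_width": opening from 0.0 (shut) to 1.0 (fully open); "grasp_force": force on a finger pad.
Only numpy, scipy, OpenCV 4.12 (cv2) and the standard library are available. Lean on these libraries where they do the work, as an engineer would, in place of code of your own. Each camera call takes 0.05 s, during which the arm holds its last target. There are 200 camera calls.

## Working session

There is one attempt and no reset: what is moved stays moved. The work goes in short steps, Python scripts to look and compute and a tool call to move; the robot and the scene stay as the last step left them, time stands still between calls to the robot, and variables do not carry over. Pictures are saved under pics/ and viewed, at most 10 in all, crops included, and the job is handed in when it is done.

Besides the shell and the picture viewer there is one more tool, called after ">>>" as name(argument=value, ...) on one line, values as JSON. arm_command: Moves the arm, as the interface text tells. Shift numbers are shares of 0.03 m and turn numbers shares of 4 degrees, none past 1 either way. Its arguments: {"type":"object","properties":{"commands":{"type":"array","items":{"type":"array","items":{"type":"number"}}},"grip_force":{"type":"number"}},"required":["commands"]}

```bash
mkdir -p pics; cat > h.py <<'E'
from workcell import monitor, imaging, arm
import cv2, numpy as np, pickle
def snap(name,fn):
    d=imaging.get_image(name); cv2.imwrite(f'pics/{fn}.png',d['color'][:,:,::-1]); pickle.dump(d,open(f'pics/{fn}.pkl','wb')); return d
def load(fn): return pickle.load(open(f'pics/{fn}.pkl','rb'))
def ray(d,u,v,fish=False):
    K=np.array(d['intrinsics']);R=np.array(d['R']);t=np.array(d['t']).ravel()
    x=(u-K[0,2])/K[0,0];y=(v-K[1,2])/K[1,1]
    if fish:
        r=np.hypot(x,y)+1e-9; c=np.array([x/r*np.sin(r),y/r*np.sin(r),np.cos(r)])
    else: c=np.array([x,y,1.])
    return -R.T@t, R.T@c
def atz(d,u,v,z,fish=False):
    o,r=ray(d,u,v,fish); return o+r*(z-o[2])/r[2]
def proj(d,X,fish=False):
    K=np.array(d['intrinsics']);c=np.array(d['R'])@np.array(X)+np.array(d['t']).ravel()
    if fish:
        q=np.hypot(c[0],c[1])+1e-9;th=np.arctan2(q,c[2]);x,y=c[0]/q*th,c[1]/q*th
    else: x,y=c[0]/c[2],c[1]/c[2]
    return K[0,0]*x+K[0,2],K[1,1]*y+K[1,2]
E
python3 - <<'E'
from h import *
ims=[snap(n,n+'0') for n in('scene','side','wrist')]
a=[cv2.resize(i['color'][:,:,::-1],(400,300)) for i in ims[1:]]
for i in ims: print(i['intrinsics'],-np.array(i['R']).T@np.array(i['t']).ravel())
cv2.imwrite('pics/m.png',np.hstack(a))
print(monitor.state(),arm.tips_ahead)
E
```

```text
[[425.18352963   0.         279.33157105]
 [  0.         425.18352963 211.54010929]
 [  0.           0.           1.        ]] [1182.65371383 -352.65418264  952.67191405]
[[453.15632261   0.         274.82795249]
 [  0.         453.15632261 204.31940314]
 [  0.           0.           1.        ]] [115.13681662 714.07476999 850.76054478]
[[325.1922621    0.         280.71238836]
 [  0.         325.1922621  209.18257607]
 [  0.           0.           1.        ]] [ 75.75117412 523.8030655  372.94696857]
{'time_s': 0.15, 'joint_positions': array([ 1.06258656e+00,  3.13325459e-01,  1.49824519e+00, -7.55245657e-06,
        1.33101567e+00, -2.23407899e-01]), 'qvel': array([ 0.00136835, -0.00178718, -0.00283487, -0.00031137, -0.00147696,
       -0.00077752]), 'tau': array([ 5.75922313e-04, -4.12374473e+01, -2.59795368e+01, -2.12467849e-04,
        3.27208720e-03,  3.66370341e-05]), 'ee_pos': array([147.43750362, 503.6890508 , 247.87103577]), 'tool_rot': array([-1.74294530e-04,  1.41919248e-01,  9.89878114e-01, -4.65272106e-04]), 'force': array([ 0.1995991 , -0.52353381, -0.5031099 ]), 'wrist_torque': array([ 0.02629498,  0.00341619, -0.02440999]), 'grasp_force': 0.0, 'gripper_width': 1.0025141966041466} 17.0
```

View pics/scene0.png

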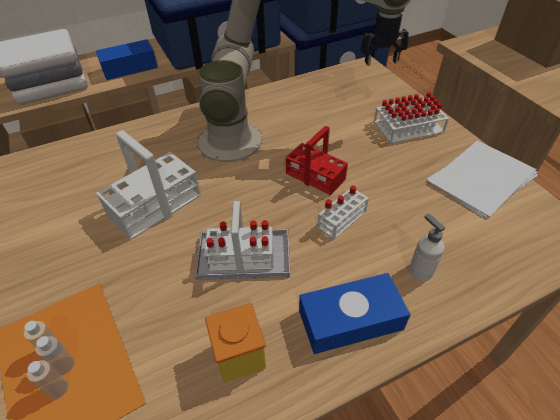

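View pics/m.png

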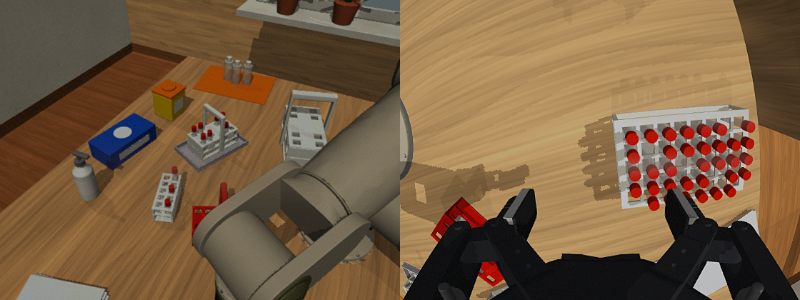

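The carrier sits on the tray at about scene (240,250), and the desk rack is at about (345,210). The red and the larger white holders are the look-alikes. Next I'll enlarge crops of both.

```bash
python3 - <<'E'
from h import *
s=load('scene0')['color'][:,:,::-1]; d=load('side0')['color'][:,:,::-1]
def c(i,x,y): return cv2.resize(i[y:y+75,x:x+100],(400,300),interpolation=cv2.INTER_CUBIC)
cv2.imwrite('pics/m2.png',np.vstack([np.hstack([c(s,193,203),c(s,295,175)]),np.hstack([c(d,245,140),c(d,190,230)])]))
E
```

```text
(no output)
```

View pics/m2.png

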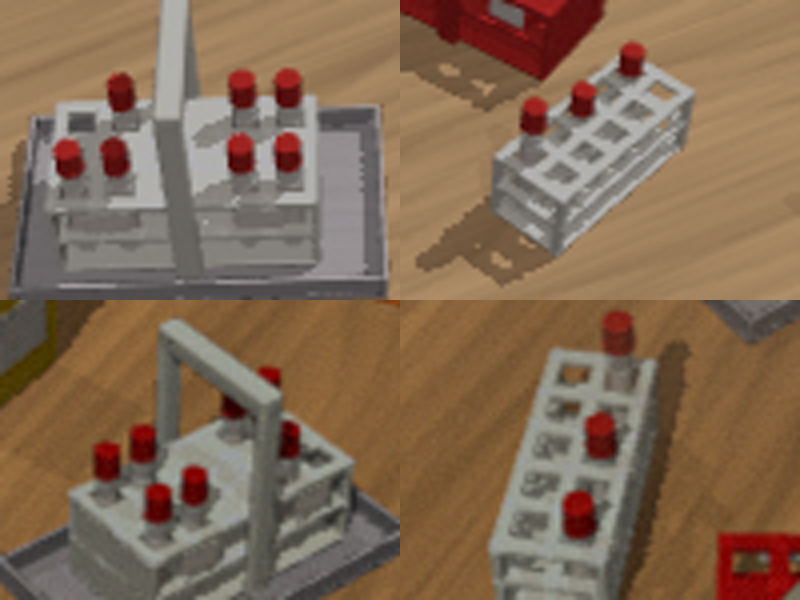

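The tall tube is the leftmost one in the rack (scene about (428,204)). The carrier's empty hole is at scene about (213,233). I'll fit both poses from the cap blobs in both views.

```bash
cat >> h.py <<'E'
from scipy.optimize import least_squares
CAR=[(-70,-27),(-40,-27),(-40,27),(40,-27),(40,27),(70,-27),(70,27)]
def blobs(d,x0,y0,x1,y1):
    hsv=cv2.cvtColor(d['color'],cv2.COLOR_RGB2HSV)
    m=(((hsv[...,0]<8)|(hsv[...,0]>172))&(hsv[...,1]>150)&(hsv[...,2]>50)).astype(np.uint8)
    n,l,s,c=cv2.connectedComponentsWithStats(m,connectivity=4)
    return [tuple(c[i]) for i in range(1,n) if s[i,4]>=12 and x0<c[i][0]<x1 and y0<c[i][1]<y1]
def w(p,q,z):
    c,s=np.cos(p[2]),np.sin(p[2]); return np.array([p[0]+c*q[0]-s*q[1],p[1]+s*q[0]+c*q[1],z])
def fit(views,pts,p0):
    # views: (d,blobs,fish); pts local x,y,z ; nearest matching
    def f(p,full=False):
        r=[]
        for d,b,fi in views:
            P=np.array([proj(d,w(p,q[:2],q[2]),fi) for q in pts])
            for k in b:
                e=P-np.array(k); r+=list(e[np.argmin((e**2).sum(1))])
        return np.array(r)
    s=least_squares(f,p0,loss='soft_l1',x_scale=[10,10,.1]); return s.x,f(s.x)
E
python3 - <<'E'
from h import *
S=load('scene0');D=load('side0')
bs=blobs(S,195,215,280,255);bd=blobs(D,255,155,335,205)
rs=blobs(S,320,182,362,212);rd=blobs(D,225,225,260,295)
print(bs,bd,rs,rd,sep='\n')
g=np.mean([atz(S,*b,104)for b in bs],0);print(g)
C,e=fit([(S,bs,0),(D,bd,0)],[(*q,104) for q in CAR],[g[0],g[1]-8,np.pi/2]);print(C,e.round(1))
g=atz(S,345.7,199.7,75)
e0=atz(S,428/4+221,204,100) 
t=[(-56,14,100),(0,14,75),(56,14,75)]
a=atz(S,428.2,204,100)
R,e=fit([(S,rs,0),(D,rd,0)],t,[g[0],g[1],np.radians(120)]);print(R,e.round(1))
print('tall',w(R,(-56,14),0),'hole',w(C,(-70,27),0),'handle',C[:2])
E
```

```text
[(np.float64(253.12962962962962), np.float64(224.53703703703704)), (np.float64(264.45454545454544), np.float64(224.43636363636364)), (np.float64(222.66037735849056), np.float64(225.58490566037736)), (np.float64(252.55769230769232), np.float64(240.98076923076923)), (np.float64(264.40384615384613), np.float64(240.75)), (np.float64(209.62264150943398), np.float64(242.32075471698113)), (np.float64(221.0625), np.float64(242.02083333333334))]
[(np.float64(312.3125), np.float64(158.1875)), (np.float64(317.5357142857143), np.float64(174.35714285714286)), (np.float64(280.4727272727273), np.float64(175.4181818181818)), (np.float64(271.43636363636364), np.float64(179.61818181818182)), (np.float64(293.3529411764706), np.float64(186.01960784313727)), (np.float64(284.4107142857143), np.float64(190.46428571428572))]
[(np.float64(352.3720930232558), np.float64(189.2093023255814)), (np.float64(340.1136363636364), np.float64(199.20454545454547)), (np.float64(327.9375), np.float64(203.22916666666666))]
[(np.float64(244.0441176470588), np.float64(237.76470588235293)), (np.float64(239.82857142857142), np.float64(263.42857142857144)), (np.float64(234.29113924050634), np.float64(283.36708860759495))]
[ 502.99609216 -150.87559589  104.        ]
[ 496.47896005 -158.61021366    1.13746098] [ 0.   0.7  0.1  0.5  0.2  0.4  0.1  0.3  0.   0.3 -0.1  0.1  0.2  0.1
  0.1  2.7 -0.4  0.2  0.5  0.2  0.6  0.3  0.5  0.   0.3  0.1]
[502.71047908 163.60592323   1.90769172] [0.3 0.6 0.3 0.5 0.3 0.8 0.6 0.3 0.2 0.3 0.4 0.1]
tall [508.00876477 106.12611662   0.        ] hole [ 442.58154896 -210.80282882    0.        ] handle [ 496.47896005 -158.61021366]
```

>>> arm_command(commands=[[0.55, 0.86, -0.95, 0, -0.97], [0.55, 0.86, -0.95, 0, -0.97], [0.55, 0.86, -0.95, 0, -0.97], [0.55, 0.86, -0.95, 0, -0.97], [0.55, 0.86, -0.95, 0, -0.97], [0.55, 0.86, -0.95, 0, -0.97], [0.55, 0.86, -0.95, 0, -0.97], [0.55, 0.86, -0.95, 0, -0.97], [0.55, 0.86, -0.95, 0, -0.97], [0.55, 0.86, -0.95, 0, -0.97]], grip_force=25)

```text
time_s: 0.98
ee_pos: [406.4, 217.1, 248.3]
tool_rot: [-0.0, 0.464, 0.886, 0.0]
force: [-0.1, 0.9, 0.8]
gripper_width: 0.548
grasp_force: 0.0
```

>>> arm_command(commands=[[0.55, 0.86, -0.95, -0.3, -0.97], [0.55, 0.86, -0.95, -0.3, -0.97], [0.55, 0.86, -0.95, -0.3, -0.97], [0.55, 0.86, -0.95, -0.3, -0.97], [0.55, 0, 0, -0.3, 0], [0.55, 0, 0, 0, 0], [0.55, 0, 0, 0, 0]])

```text
time_s: 1.57
ee_pos: [508.2, 105.1, 202.9]
tool_rot: [-0.001, 0.578, 0.816, -0.0]
force: [-0.1, 0.0, 0.7]
gripper_width: 0.549
grasp_force: 0.0
```

```bash
python3 - <<'E'
from h import *
d=snap('wrist','w1'); 
print(monitor.state()['ee_pos'],monitor.state()['tool_rot'])
b=blobs(d,0,0,560,420);print(b)
for X in [(508,106,100),w((502.7,163.6,1.908),(0,14),75),w((502.7,163.6,1.908),(56,14),75)]: print(proj(d,X,1))
E
```

```text
[508.22900426 105.58966855 203.59069196] [-1.54733112e-04  5.77593868e-01  8.16324261e-01  8.41785428e-07]
[(np.float64(98.7847500527315), np.float64(54.21198059481122)), (np.float64(279.8109243697479), np.float64(64.76050420168067)), (np.float64(279.7206572769953), np.float64(136.0868544600939)), (np.float64(279.6043046357616), np.float64(214.8774834437086))]
(np.float64(281.5079646963906), np.float64(213.13758781107995))
(np.float64(281.6163203035174), np.float64(134.0935089779225))
(np.float64(281.6447138539586), np.float64(62.578142015047916))
```

View pics/w1.png

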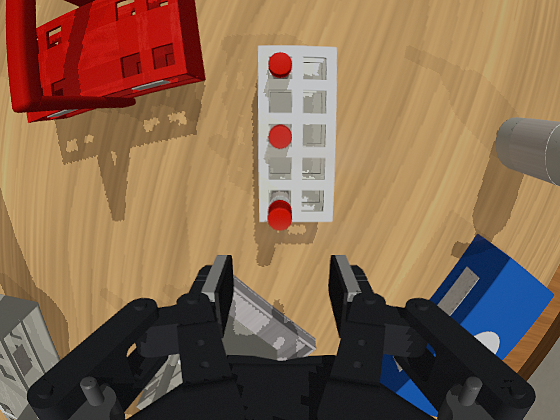

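The wrist view shows the tall cap at (280,215), midway between the fingers and about 1.3 mm off the prediction. The red carrier and the glove box are clear of the arm. Going down to grip it.

>>> arm_command(commands=[[0.55, -0.03, -0.04, -0.7, 0], [0.55, 0, 0, -0.7, 0], [0.55, 0, 0, -0.7, 0], [0.55, 0, 0, -0.7, 0], [0.55, 0, 0, -0.7, 0], [0.55, 0, 0, 0, 0], [0, 0, 0, 0, 0], [0, 0, 0, 0, 0], [0, 0, 0, 0, 0], [0, 0, 0, 0, 0]])

```text
time_s: 2.45
ee_pos: [508.6, 103.8, 100.0]
tool_rot: [0.001, 0.578, 0.816, 0.001]
force: [-1.5, -0.7, 7.7]
gripper_width: 0.2
grasp_force: 25.1
```

>>> arm_command(commands=[[0, 0, 0, 0, 0], [0, 0, 0, 0, 0], [0, 0, 0, 0, 0], [0, 0, 0, 0, 0]])

```text
time_s: 2.78
ee_pos: [508.6, 103.7, 100.0]
tool_rot: [0.001, 0.578, 0.816, 0.001]
force: [-1.2, 0.5, 7.3]
gripper_width: 0.198
grasp_force: 25.1
```

>>> arm_command(commands=[[0, 0, 0, 0.4, 0], [0, 0, 0, 0.8, 0], [0, 0, 0, 0.9, 0], [0, 0, 0, 0.9, 0], [0, 0, 0, 0.9, 0], [0, 0, 0, 0.9, 0], [0, 0, 0, 0.9, 0], [0, 0, 0, 0.8, 0], [0, 0, 0, 0, 0]])

```text
time_s: 3.53
ee_pos: [509.0, 103.7, 298.9]
tool_rot: [0.004, 0.578, 0.816, 0.003]
force: [0.4, -0.8, -0.4]
gripper_width: 0.199
grasp_force: 24.6
```

>>> arm_command(commands=[[0, -0.16, -0.75, 0, -0.8], [0, -0.16, -0.75, 0, -0.8], [0, -0.16, -0.75, 0, -0.8], [0, -0.16, -0.75, 0, -0.8], [0, -0.16, -0.75, 0, -0.8], [0, -0.16, -0.75, 0, -0.8], [0, -0.16, -0.75, 0, -0.8]])

```text
time_s: 4.12
ee_pos: [473.7, -54.8, 293.5]
tool_rot: [0.0, 0.727, 0.687, 0.0]
force: [1.2, 0.6, -0.2]
gripper_width: 0.198
grasp_force: 24.6
```

>>> arm_command(commands=[[0, -0.16, -0.75, 0, -0.8], [0, -0.16, -0.75, 0, -0.8], [0, -0.16, -0.75, 0, -0.8], [0, -0.16, -0.75, 0, -0.8], [0, -0.16, -0.75, 0, -0.8], [0, -0.15, -0.75, 0, -0.7], [0, -0.15, -0.75, 0, -0.7], [0, 0, 0, 0, 0], [0, 0, 0, 0, 0], [0, 0, 0, 0, 0]])

```text
time_s: 4.95
ee_pos: [441.2, -210.8, 293.4]
tool_rot: [-0.0, 0.841, 0.54, 0.0]
force: [-0.5, -0.2, 0.1]
gripper_width: 0.2
grasp_force: 24.6
```

```bash
python3 - <<'E'
from h import *
d=snap('wrist','w2'); snap('side','s2'); snap('scene','c2')
print(monitor.state()['ee_pos'],monitor.state()['tool_rot'])
C=(496.48,-158.61,1.1375)
for b in blobs(d,0,0,560,420): print(np.round(b,1))
for q in CAR: print(q,np.round(proj(d,w(C,q,104),1),1))
h=[proj(d,w(C,(-70+a,27+b),74),1) for a,b in[(0,0),(9.5,9.5),(-9.5,-9.5)]];print('hole',np.round(h,1))
E
```

```text
[ 441.40297229 -210.5131307   293.43682595] [8.58341189e-05 8.41260490e-01 5.40629978e-01 8.14427539e-05]
[52.6 16.4]
[282.5  46.6]
[338.7  48.1]
[282.5  76.7]
[338.9  78. ]
[281.4 163.9]
[339.2 167.6]
[336.2 188.5]
[280.7 284.5]
(-70, -27) [335.4 187.3]
(-40, -27) [336.6 157.6]
(-40, 27) [281.6 156.9]
(40, -27) [338.4  76.2]
(40, 27) [281.9  74.7]
(70, -27) [338.5  46.3]
(70, 27) [282.   44.5]
hole [[281.4 180.6]
 [272.6 171.9]
 [290.1 189.1]]
```

View pics/w2.png

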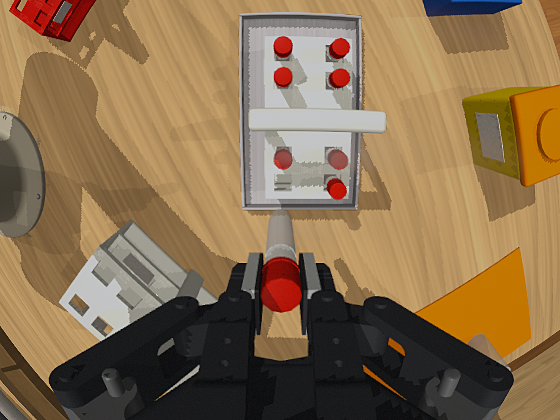

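The wrist view shows the tube held with its cap at (281,285). The empty hole is at about (283,182). The big white look-alike is at lower left, around (130,290), so I'll check the in-hand offset and its clearance.

```bash
python3 - <<'E'
from h import *
d=load('w2');S=load('scene0');D=load('side0');p=np.array([441.4,-210.5,293.4])
print('cap pred',proj(d,p,1),'foot pred',proj(d,p-[0,0,95],1))
for dx in (np.array([np.cos(1.1375),np.sin(1.1375),0])*2,): print('cap +2mm local x',proj(d,p+dx,1))
def tri(a,b):
    (o,r),(q,s)=a,b; A=np.c_[r,-s]; k=np.linalg.lstsq(A,q-o,rcond=None)[0]; return (o+r*k[0]+q+s*k[1])/2, np.linalg.norm(o+r*k[0]-q-s*k[1])
print('lookalike bar',tri(ray(S,153,162),ray(d,203,289,True)))
for u,v in[(198,190),(165,215)]: print(atz(S,u,v,80))
c=d['color'][130:330,190:390,::-1]; e=load('s2')['color'][130:260,230:400,::-1];cv2.imwrite('pics/m3.png',np.hstack([cv2.resize(c,(400,400),interpolation=2),cv2.resize(e,(400,400),interpolation=2)]))
E
```

```text
cap pred (np.float64(279.64934652619775), np.float64(285.39423912271866)) foot pred (np.float64(280.0924489944038), np.float64(217.32410850903523))
cap +2mm local x (np.float64(279.65706306164446), np.float64(281.50899352730755))
lookalike bar (array([ 346.9845368 , -264.2242614 ,  243.37501945]), np.float64(94.89713208256961))
[ 270.95554305 -194.63893724   80.        ]
[ 323.98096028 -308.60888138   80.        ]
```

View pics/m3.png

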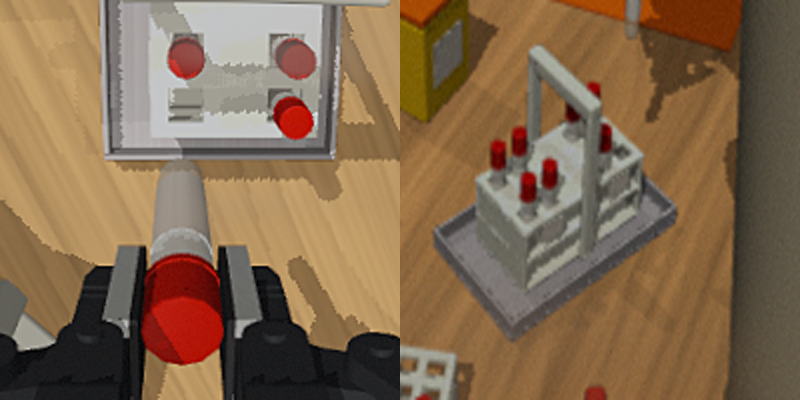

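In-hand offset is about 2 mm toward the camera (the carrier's +x), and the look-alike is well clear. I'll correct for that and go down to just above the mouth.

>>> arm_command(commands=[[0, 0.01, -0.07, -0.6, 0], [0, 0, 0, -0.8, 0], [0, 0, 0, -0.8, 0], [0, 0, 0, -0.8, 0], [0, 0, 0, -0.6, 0], [0, 0, 0, -0.2, 0], [0, 0, 0, 0, 0], [0, 0, 0, 0, 0]])

```text
time_s: 5.77
ee_pos: [441.9, -213.4, 180.2]
tool_rot: [0.001, 0.842, 0.54, 0.0]
force: [-0.2, -0.8, -0.8]
gripper_width: 0.196
grasp_force: 24.6
```

```bash
python3 - <<'E'
from h import *
d=snap('wrist','w3'); s=snap('scene','c3'); e=snap('side','s3')
print(monitor.state()['ee_pos'])
a=cv2.resize(d['color'][190:310,220:340,::-1],(400,400),interpolation=2)
b=cv2.resize(s['color'][200:260,185:245,::-1],(400,400),interpolation=2)
cv2.imwrite('pics/m4.png',np.hstack([a,b]))
E
```

```text
[ 441.97601479 -213.65851964  180.49026555]
```

View pics/m4.png

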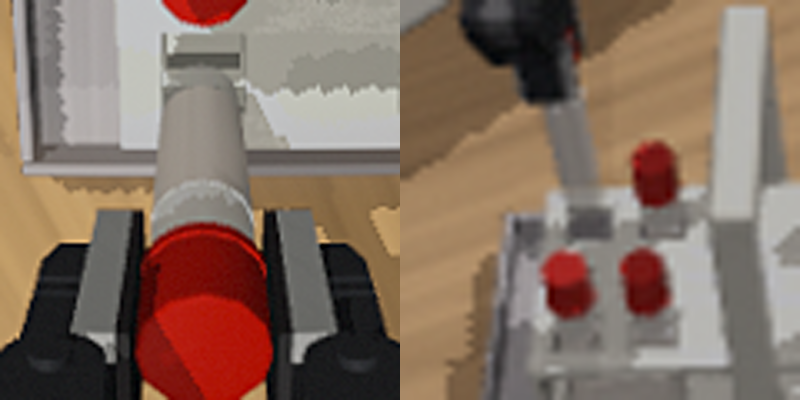

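The scene view shows the tube's foot heading into the hole. In the wrist crop they line up laterally (hole centre at 203, tube at 200). Lowering it in gently.

>>> arm_command(commands=[[0, 0, 0.02, -0.25, 0], [0, 0, 0, -0.25, 0], [0, 0, 0, -0.25, 0], [0, 0, 0, -0.25, 0], [0, 0, 0, -0.25, 0], [0, 0, 0, 0, 0]])

```text
time_s: 6.42
ee_pos: [441.1, -212.5, 140.1]
tool_rot: [-0.001, 0.842, 0.54, -0.0]
force: [0.1, 0.2, -0.5]
gripper_width: 0.206
grasp_force: 24.5
```

>>> arm_command(commands=[[0, 0, 0, -0.2, 0], [0, 0, 0, -0.2, 0], [0, 0, 0, -0.2, 0], [0, 0, 0, -0.2, 0], [0, 0, 0, -0.2, 0], [0, 0, 0, -0.15, 0], [0, 0, 0, 0, 0], [0, 0, 0, 0, 0]])

```text
time_s: 7.08
ee_pos: [441.5, -212.8, 107.1]
tool_rot: [-0.0, 0.842, 0.54, -0.0]
force: [0.4, 0.0, 0.1]
gripper_width: 0.205
grasp_force: 24.6
```

>>> arm_command(commands=[[0, 0, 0, -0.08, 0], [0, 0, 0, -0.03, 0], [0, 0, 0, 0, 0]])

```text
time_s: 7.33
ee_pos: [441.7, -213.0, 104.2]
tool_rot: [0.0, 0.842, 0.54, 0.0]
force: [-0.8, 0.5, 0.1]
gripper_width: 0.199
grasp_force: 24.7
```

>>> arm_command(commands=[[0.3, 0, 0, 0, 0], [0.45, 0, 0, 0, 0], [0.45, 0, 0, 0, 0], [0.45, 0, 0, 0, 0], [0.45, 0, 0, 0, 0]])

```text
time_s: 7.75
ee_pos: [441.5, -212.8, 104.0]
tool_rot: [0.0, 0.842, 0.54, 0.0]
force: [-0.2, -0.8, -0.6]
gripper_width: 0.455
grasp_force: 0.0
```

>>> arm_command(commands=[[0.45, 0, 0, 0.3, 0], [0.45, 0, 0, 0.6, 0], [0.45, 0, 0, 0.9, 0], [0.45, 0, 0, 1, 0], [0.45, 0, 0, 1, 0], [0.45, 0, 0, 1, 0], [0.45, 0, 0, 1, 0], [0.45, 0, 0, 0, 0]])

```text
time_s: 8.42
ee_pos: [442.7, -213.7, 284.3]
tool_rot: [0.005, 0.842, 0.54, 0.002]
force: [0.7, -0.0, 0.7]
gripper_width: 0.449
grasp_force: 0.0
```

```bash
python3 - <<'E'
from h import *
d=snap('wrist','w4'); s=snap('scene','c4'); e=snap('side','s4')
print(monitor.state()['ee_pos'])
P=[(*q,104) for q in CAR+[(-70,27)]]
bs=blobs(s,195,215,280,260);bd=blobs(e,255,155,335,215)
print(np.round(bs,1),np.round(bd,1))
C,r=fit([(s,bs,0),(e,bd,0)],P,[496.48,-158.61,1.1375]);print(C,r.round(1))
for b in blobs(d,200,0,400,420): print(np.round(b,1))
for q in P: print(q,np.round(proj(d,w(C,q[:2],104),1),1))
a=cv2.resize(s['color'][200:275,190:290,::-1],(400,300),interpolation=2)
b=cv2.resize(e['color'][140:215,245:345,::-1],(400,300),interpolation=2)
cv2.imwrite('pics/m5.png',np.hstack([a,b]))
E
```

```text
[ 441.28924887 -212.63214513  277.84049427]
[[253.1 224.5]
 [264.5 224.4]
 [211.4 225.5]
 [222.7 225.4]
 [264.4 240.8]
 [252.5 241.1]
 [209.6 242.3]
 [221.1 242. ]] [[312.3 158.2]
 [302.9 167.1]
 [325.2 170.4]
 [317.4 174.5]
 [280.4 175.5]
 [271.4 179.8]
 [293.4 186. ]
 [284.2 190.5]]
[ 496.46262946 -158.22585537    1.13688169] [ 0.2  0.6  0.2  0.5  0.1  0.8  0.2  0.5  0.2  0.2  0.2  0.2  0.   0.
  0.4  0.   0.   2.8  1.1 -2.3  0.3  0.1 -0.3  0.1  0.5  0.2  0.5  0.1
  0.4  0.1  0.4  0.1]
[277.7  41.9]
[335.7  43.6]
[277.8  72.7]
[335.9  74.1]
[276.6 161.8]
[335.5 166.6]
[276.7 188. ]
[333.  187.9]
(-70, -27, 104) [332.3 186.3]
(-40, -27, 104) [333.5 155.8]
(-40, 27, 104) [276.8 155.2]
(40, -27, 104) [335.2  71.9]
(40, 27, 104) [276.9  70.5]
(70, -27, 104) [335.2  41.3]
(70, 27, 104) [277.1  39.5]
(-70, 27, 104) [276.8 186.1]
```

View pics/m5.png

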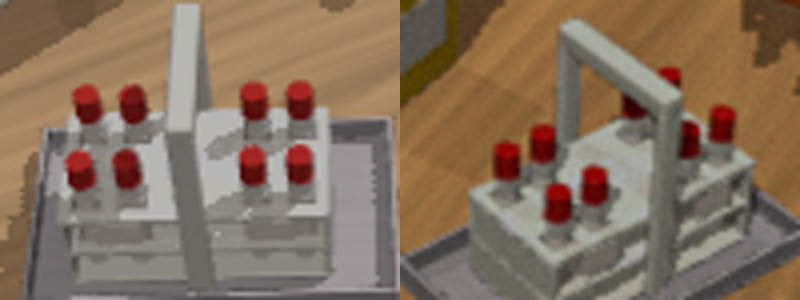

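All eight tubes show at equal height with the new one home (scene about (211,225)). Now turning and moving over the handle.

>>> arm_command(commands=[[0.6, 0.18, 0.18, 0, 0.94], [0.6, 0.18, 0.18, 0, 0.94], [0.6, 0.18, 0.18, 0, 0.94], [0.6, 0.18, 0.18, 0, 0.94], [0.6, 0.18, 0.18, 0, 0.94], [0.6, 0.18, 0.18, 0, 0.94], [0.6, 0.18, 0.18, 0, 0.94], [0.6, 0.18, 0.18, 0, 0.94], [0.6, 0.18, 0.18, 0, 0.94], [0.6, 0.18, 0.18, 0, 0.94]], grip_force=60)

```text
time_s: 9.4
ee_pos: [495.4, -158.3, 276.6]
tool_rot: [-0.001, 0.622, 0.783, -0.0]
force: [-0.6, -0.2, 0.2]
gripper_width: 0.599
grasp_force: 0.0
```

>>> arm_command(commands=[[0.6, 0, 0, 0, 0.94], [0.6, 0, 0, 0, 0.94], [0.6, 0, 0, 0, 0.94], [0.6, 0, 0, 0, 0.94], [0.6, 0, 0, 0, 0.94], [0.6, 0, 0, 0, 0.94], [0.6, 0, 0, 0, 0.94], [0.6, 0, 0, 0, 0.94], [0.6, 0, 0, 0, 0.94], [0.6, 0, 0, 0, 0.94]])

```text
time_s: 10.23
ee_pos: [495.1, -158.6, 276.6]
tool_rot: [-0.001, 0.336, 0.942, 0.0]
force: [0.2, 0.4, -0.2]
gripper_width: 0.598
grasp_force: 0.0
```

>>> arm_command(commands=[[0.6, 0.04, 0, 0, 0.94], [0.6, 0, 0, 0, 0.94], [0.6, 0, 0, 0, 0.94], [0.6, 0, 0, 0, 0.94], [0.6, 0, 0, -0.7, 0], [0.6, 0, 0, 0, 0], [0.6, 0, 0, 0, 0]])

```text
time_s: 10.82
ee_pos: [496.1, -158.5, 255.7]
tool_rot: [-0.002, 0.212, 0.977, 0.001]
force: [0.8, -0.3, 1.0]
gripper_width: 0.597
grasp_force: 0.0
```

```bash
python3 - <<'E'
from h import *
d=snap('wrist','w5'); st=monitor.state();q=st['tool_rot']
print(st['ee_pos'],q,np.degrees(2*np.arctan2(q[2],q[1]))-90)
im=d['color'][:,:,::-1].copy()
C=(496.46,-158.23,1.1369)
for b in [(-9,-45),(9,-45),(-9,45),(9,45),(0,0)]:
    u=proj(d,w(C,b,173),1);print(b,np.round(u)); cv2.circle(im,tuple(int(round(k)) for k in u),3,(255,0,0),1)
cv2.imwrite('pics/m6.png',im)
E
```

```text
[ 496.53221504 -158.74240014  256.6979071 ] [-7.82956487e-04  2.11466975e-01  9.77384797e-01  2.54570464e-04] 65.58332242568159
(-9, -45) [270. 282.]
(9, -45) [294. 283.]
(-9, 45) [269. 159.]
(9, 45) [297. 159.]
(0, 0) [283. 225.]
```

View pics/m6.png

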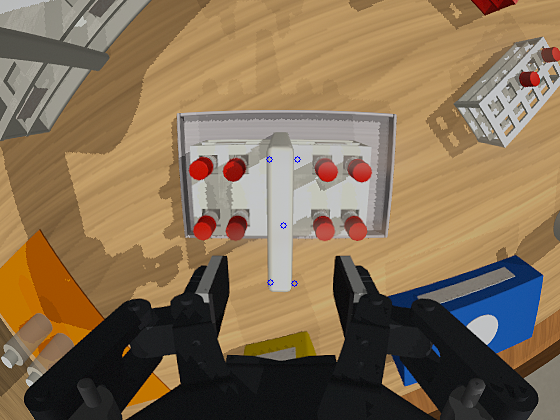

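The bar runs vertically at column about 281, midway between the fingers (218–345). Descending and gripping.

>>> arm_command(commands=[[0.6, 0, 0.02, -0.7, 0], [0.6, 0, 0, -0.7, 0], [0.6, 0, 0, -0.7, 0], [0.6, 0, 0, -0.6, 0], [0.6, 0, 0, -0.45, 0], [0.6, 0, 0, 0, 0], [0.6, 0, 0, 0, 0]])

```text
time_s: 11.45
ee_pos: [496.9, -158.3, 163.0]
tool_rot: [-0.0, 0.211, 0.977, 0.0]
force: [0.7, -0.8, 0.3]
gripper_width: 0.598
grasp_force: 0.0
```

>>> arm_command(commands=[[0.35, 0, 0, 0, 0], [0.25, 0, 0, 0, 0], [0.1, 0, 0, 0, 0], [0.1, 0, 0, 0, 0], [0, 0, 0, 0, 0], [0, 0, 0, 0, 0], [0, 0, 0, 0, 0], [0, 0, 0, 0, 0]], grip_force=60)

```text
time_s: 12.12
ee_pos: [497.1, -159.0, 163.5]
tool_rot: [0.001, 0.211, 0.977, -0.001]
force: [-0.8, -4.0, 6.1]
gripper_width: 0.197
grasp_force: 59.9
```

>>> arm_command(commands=[[0, 0, 0, 0.1, 0], [0, 0, 0, 0.2, 0], [0, 0, 0, 0.3, 0], [0, 0, 0, 0.4, 0], [0, 0, 0, 0.4, 0], [0, 0, 0, 0.4, 0], [0, 0, 0, 0.4, 0], [0, 0, 0, 0.4, 0], [0, 0, 0, 0.4, 0]])

```text
time_s: 12.87
ee_pos: [496.6, -157.9, 253.5]
tool_rot: [-0.0, 0.211, 0.977, 0.0]
force: [-0.1, 0.6, -3.7]
gripper_width: 0.203
grasp_force: 58.7
```

>>> arm_command(commands=[[0, 0, 0, 0.4, 0], [0, 0, 0, 0.25, 0], [0, 0, 0, 0.15, 0], [0, 0, 0, 0.05, 0], [0, 0, 0, 0, 0], [0, 0, 0, 0, 0], [0, 0, 0, 0, 0], [0, 0, 0, 0, 0], [0, 0, 0, 0, 0], [0, 0, 0, 0, 0]])

```text
time_s: 13.7
ee_pos: [496.7, -158.2, 277.8]
tool_rot: [-0.0, 0.211, 0.977, 0.0]
force: [0.9, 0.4, -3.9]
gripper_width: 0.197
grasp_force: 58.7
```

```bash
python3 - <<'E'
from h import *
d=snap('wrist','w6'); s=snap('scene','c6'); e=snap('side','s6')
st=monitor.state();print(st['ee_pos'],st['force'],st['qvel'].round(4),st['grasp_force'])
a=cv2.resize(s['color'][145:295,170:320,::-1],(400,400),interpolation=2)
b=cv2.resize(e['color'][90:240,220:370,::-1],(400,400),interpolation=2)
cv2.imwrite('pics/m7.png',np.hstack([a,b]))
E
```

```text
[ 496.71505673 -158.24961421  277.94870816] [ 0.32789708  1.03941187 -3.76694243] [ 0.0006 -0.0023 -0.0012  0.0004  0.      0.0036] 58.64762485027313
```

View pics/m7.png

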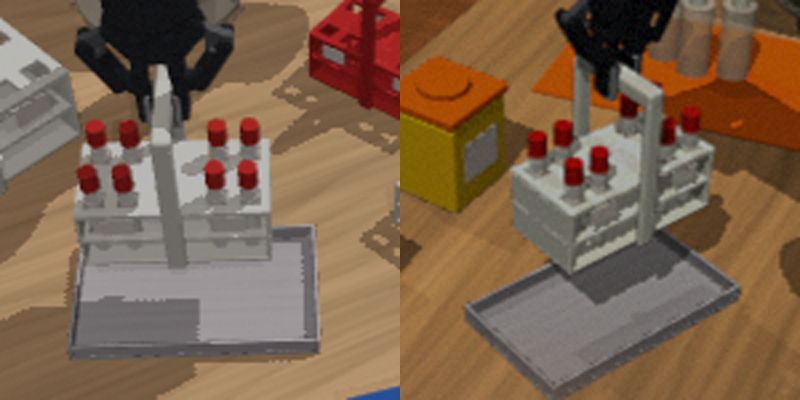

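The carrier is held level over the tray with all eight tubes in place. The wrist load is 3.8 N, close to its expected weight, and it sits about 118 mm up. Handing in.

```bash
python3 -c "
from workcell import arm
print(arm.sign_off())"
```

```text
the job is handed in; nothing more can be done
None
```

The tall tube is home in the carrier's empty hole, and the job was handed in with the arm holding the carrier by its handle, level and still, about 12 cm above the desk over its tray; the hand-in call returned no verdict.

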